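# Wind up the water bath to the green clip

## Robot

A 7-joint arm with a two-finger parallel gripper is mounted at the origin on the work surface. World frame = base frame: x ahead of the robot, y to its left, z up, the work surface at z = 0. Lengths are in m, angles in rad, forces in N, time in s.
With the tool pointing down it reaches from about 0.425 to 1.025 m from the base axis. Payload 9.4 kg.
Tool frame: the origin (TCP) lies midway between the tips of the shut fingers; the grasp point (between the pads) lies behind it (tcp_to_grasp is the z of the grasp point in the tool frame, in m); z points along the fingers, x is the direction in which the jaws open and shut, and the axes are right-handed (so a half turn about z gives the same grasp; the last joint's range is limited). The gripper opens to 93 mm and grips with 3 to 60 N. Pads are 15 mm wide; open, the fingers measure 128 mm over their backs; the gripper's body (75 mm by 188 mm) begins 65 mm behind the grasp point.
Start: joints at [1.24, 0.599, -0.003, 1.599, 0.002, 0.943, -0.08], TCP at [0.182, -0.702, 0.219] pointing down, gripper open.
Joint ranges: [-2.57, 2.57], [-0.35, 1.97], [-1.29, 1.29], [0.11, 2.56], [-1.05, 4.19], [0.11, 1.86], [-2.63, 2.63]. Speed limits (rad/s): [2.22, 2.22, 3.01, 3.01, 3.14, 3.14, 3.14].

## Interface

Orientations are given as a unit quaternion [w, x, y, z].
In Python, from plant import * gives the robot as it stands.
- The arm moves only by the tool drive_tool, never from a script. Its argument "deltas" is a list of rows, each an object of numbers: "grip": the closure, from 0 (fully open) to 1 (shut); "x", "y", "z": the shift along the tool's x, y, z in cm; "rx", "ry", "rz": the turn, a rotation vector about the tool's x, y, z in rad. In form: [{"grip": .., "x": .., "y": .., "z": .., "rx": .., "ry": .., "rz": ..}, ...]. A call has 1 to 8 rows; each row shifts and turns the commanded pose from where the row before left it, along the tool's axes as they then stand; what a row does not reach is not made up. A row lasts 1/10 s, in which the tool goes at most 50 mm and 8.59 degrees, less where a joint would pass 70% of its speed; a pose out of reach is approached as far as the arm can. A call is refused whole if a number of a shift passes 5 or a number of a turn 0.15, either way. A call with a gripper value outside its range is refused whole. The fingers move at their own pace and stop on an object; "newtons" is the grip in N (left out, the last holds). Time passes only in rows, so rows that do not move let the fingers close. It gives the time, the measured TCP pose, the force and the opening at its end, in the units of the state.
- observe(): the state, without advancing time (a new reading comes with each control period).
- snapshot(name): name is "scene" or "top" or "wrist"; returns a dict with "pixels" (480x640x3 uint8, red, green, blue), "fx", "fy", "cx", "cy" (pixels), "k1" (the pictures are not rectified: a ray, as slopes to the right and down, at radius r is drawn at 1 + k1 r^2 times it, then the intrinsics apply), "pose" (4x4, takes a point from camera to world coordinates). Camera axes: x right, y down, z forward; pixel columns grow to the right and rows downward; lengths in m; the calibration is good to about 2 mm. A picture is of the moment at which its call begins. There is no depth.
- job_done(): hands the job in, once; it reports no verdict.
The state is a dict: "time": time; "joint_positions": joint angles; "qd": joint speeds; "joint_torque": joint torques, N m; "tcp_pos": TCP position; "eef_rot": TCP orientation; "ft_force": force on the tool from outside, world axes, zero at the start; "ft_torque": the same for the moment, N m; "finger_gap": opening from 0.0 (shut) to 1.0 (fully open).
Only numpy, scipy, OpenCV 4.12 (cv2) and the standard library are available. Lean on these libraries where they do the work, as an engineer would, in place of code of your own. Each camera call takes 0.05 s, during which the arm holds its last target.

## Task

Raise the water bath under the flask: crank the aluminium handwheel on the bath lift clockwise (seen from above) by its upright black handle until the handle, with the red pointer under it, stands at the green clip on the dial, then let go and leave it there. Do not turn the blue tap wheel beside it, and do not knock over or shove the amber bottle.

Things in the scene. Friction and masses are not known exactly. Their poses are not given: they have to be found in the camera images.
- grip_mid (a point): Middle of the crank handle: an upright black cylinder, 21 mm across, 56 mm tall (30 mm below this point, 26 above), that spins freely on itself. It stands on the rim of a flat aluminium handwheel (vertical axis, 154 mm across), 65 mm from the axis, over a red pointer; rim top 33 mm below this point. Leading it round takes about 4 N, in one hold or several strokes; the wheel stays where it is left.
- clip_mark (a point): Top of the green clip (26 x 18 x 10 mm) on the edge of the fixed white dial round the handwheel, on a cream drum 236 mm across. x points level, straight away from the wheel's axis, which is 107 mm along -x. When set, the handle's middle is 42 mm along -x, 44 mm higher. It is 80 to 278 degrees clockwise from the start; end stops block the other way. The bath is centred 250 mm from the axis.
- tap_rim (a point): A bystander: a point on the rim of the blue tap wheel (vertical axis 45 mm away along this point's -x; 102 mm across, its top 70 mm above the bench) on a brass foot fixed to the bench, on the other side of the lift from the bath. To be left alone.
- bottle_mid (a point): A bystander: middle of an upright amber bottle with a black cap, 60 mm across, 130 mm tall, standing loose on the bench beyond the lift. Its z axis points up.

How it is judged:
At the end, for the whole second after the job is handed in: The crank handle stands at the green clip: its middle is within 15 mm sideways (about 13 degrees of wheel) of the line from the wheel's axis through the clip, on the clip's side, and stays there (y of grip_mid in the frame of clip_mark between -0.015 and 0.015 m and x of grip_mid in the frame of clip_mark above -0.07 m); the robot touches nothing.
It fails at once if the blue tap wheel is turned by more than about 20 degrees (distance of tap_rim from where it was at the start of the episode above 0.015 m).
It fails at once if the amber bottle is knocked over or shoved by more than 40 mm (angle between bottle_mid's own z axis and vertical above 0.5 rad or distance of bottle_mid from where it was at the start of the episode above 0.04 m).
It also fails if it takes over 38 s, if anything falls off the work surface, if the arm or the gripper's body presses on something with over 40 N, if the wrist force passes 120 N, or if a joint passes its speed limit or range.

## Working session

There is one attempt and no reset: what is moved stays moved. The work goes in short steps, Python scripts to look and compute and a tool call to move; the robot and the scene stay as the last step left them, time stands still between calls to the robot, and variables do not carry over. Pictures are saved under pics/ and viewed, and the job is handed in when it is done.

Besides the shell and the picture viewer there is one more tool, called after "Emit:" as name(argument=value, ...) on one line, values as JSON. drive_tool: Moves the arm, as the interface text tells. Its arguments: {"type":"object","properties":{"deltas":{"type":"array"},"newtons":{"type":"number"}},"required":["deltas"]}

```bash
ls; mkdir -p pics; python3 - <<'E'
from plant import *
import cv2,pickle
o=observe();print({k:o[k] for k in('time','tcp_pos','eef_rot','finger_gap')})
import plant
print([n for n in dir(plant) if not n.startswith('_')])
for n in('scene','top'):
    s=snapshot(n);pickle.dump(s,open(f'pics/{n}0.pkl','wb'));cv2.imwrite(f'pics/{n}0.png',s['pixels'][:,:,::-1]);print(n,s['fx'],s['k1'],s['pose'])
E
```

```text
pics
{'time': 0.0, 'tcp_pos': array([ 0.18187467, -0.70131177,  0.21774576]), 'eef_rot': array([-4.08600706e-04,  7.90937159e-01, -6.11896893e-01, -6.60872721e-04]), 'finger_gap': 1.0018345075225354}
['PlanningError', 'job_done', 'observe', 'snapshot', 'tcp_to_grasp']
scene 503.4514614277596 0.0013340814723395492 [[-0.20403606  0.663885   -0.7194623   1.2322314 ]
 [ 0.97886022  0.14902099 -0.14009072  0.00164208]
 [ 0.01421086 -0.73283658 -0.68025627  0.72917462]
 [ 0.          0.          0.          1.        ]]
top 440.29391547644497 -0.052047147315611816 [[ 0.02617712 -0.99959954  0.01074808  0.57089538]
 [-0.99900477 -0.0257701   0.03640556 -0.14876556]
 [-0.036114   -0.01169037 -0.9992793   0.94254598]
 [ 0.          0.          0.          1.        ]]
```

View pics/top0.png

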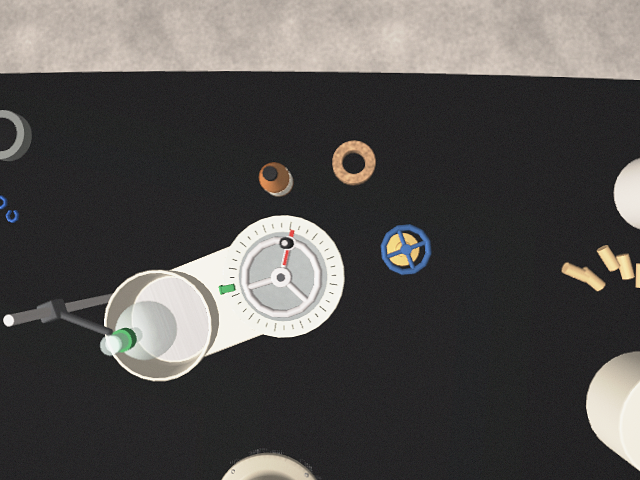

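View pics/scene0.png

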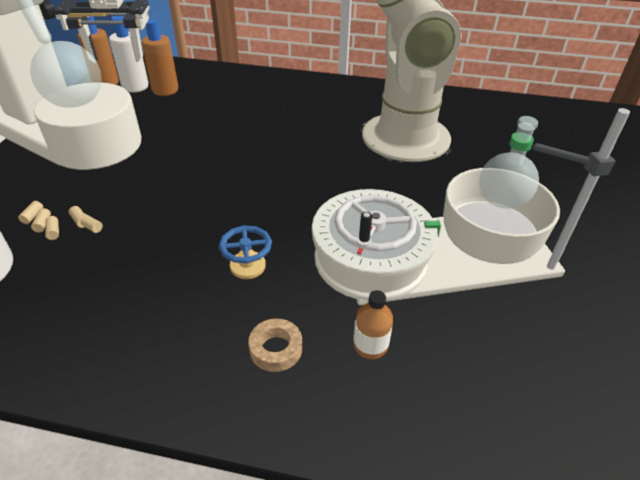

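The top view shows the handle at about (287,243), hub (281,277), clip (227,289), bottle (275,178) and tap (406,249). The flask and bath are at left, and the clip is about 260° clockwise from the handle. The scene view shows the same layout: handle (366,226), clip (432,224). Next I'll zoom in and triangulate.

```bash
cat > h.py <<'E'
import numpy as np,cv2,pickle
def ray(s,u,v):
    K=np.array([[s['fx'],0,s['cx']],[0,s['fy'],s['cy']],[0,0,1.]])
    p=cv2.undistortPoints(np.array([[[u,v]]],float),K,np.array([s['k1'],0,0,0.]))[0,0]
    P=np.array(s['pose']);d=P[:3,:3]@[p[0],p[1],1];return P[:3,3],d/np.linalg.norm(d)
def plane(s,u,v,z):
    c,d=ray(s,u,v);return c+d*(z-c[2])/d[2]
def tri(s1,p1,s2,p2):
    a,d=ray(s1,*p1);b,e=ray(s2,*p2)
    t=np.linalg.lstsq(np.c_[d,-e],b-a,rcond=None)[0]
    q,r=a+d*t[0],b+e*t[1];return (q+r)/2,np.linalg.norm(q-r)
def proj(s,X):
    P=np.linalg.inv(s['pose']);K=np.array([[s['fx'],0,s['cx']],[0,s['fy'],s['cy']],[0,0,1.]])
    return cv2.projectPoints(np.array(X,float).reshape(-1,1,3),cv2.Rodrigues(P[:3,:3])[0],P[:3,3],K,np.array([s['k1'],0,0,0.]))[0][:,0]
E
python3 - <<'E'
from h import *
t=pickle.load(open('pics/top0.pkl','rb'));s=pickle.load(open('pics/scene0.pkl','rb'))
a=cv2.resize(t['pixels'][205:345,210:350],None,fx=4,fy=4,interpolation=2)[:,:,::-1]
b=cv2.resize(s['pixels'][180:300,305:450],None,fx=5,fy=5,interpolation=2)[:,:,::-1]
cv2.imwrite('pics/tc.png',a);cv2.imwrite('pics/sc.png',b)
for n,d,r in(('t',t,(205,345,210,350)),('s',s,(180,300,305,450))):
    im=d['pixels'][r[0]:r[1],r[2]:r[3]].astype(int);R,G,B=im[...,0],im[...,1],im[...,2]
    for nm,m in(('green',(G>R+40)&(G>B+30)),('black',(im.max(2)<60)),('red',(R>G+70)&(R>B+70))):
        k,l,st,c=cv2.connectedComponentsWithStats(m.astype(np.uint8))
        for i in range(1,k):
            if st[i,4]>8: print(n,nm,c[i]+[r[2],r[0]],st[i]+[r[2],r[0],0,0,0])
E
```

```text
t green [226.02608696 288.44347826] [218 284  17  11 115]
t black [293.39846126 258.29808553] [ 210  205  140  140 5589]
t black [287.39130435 242.52173913] [280 238  13  10  69]
t red [291.2        232.76666667] [289 229   5   8  30]
t red [285.51162791 257.09302326] [283 250   6  15  43]
s green [433.00943396 224.16981132] [425 220  16  14 106]
s black [358.66359683 216.66257355] [ 305  180  145  120 3909]
s black [364.71982759 227.87931034] [360 214  12  27 232]
s black [376.5982906  295.61538462] [369 291  16   9 117]
s black [433.91082803 297.24840764] [407 293  43   7 157]
s red [359.59259259 250.40740741] [357 248   6   6  27]
```

View pics/tc.png

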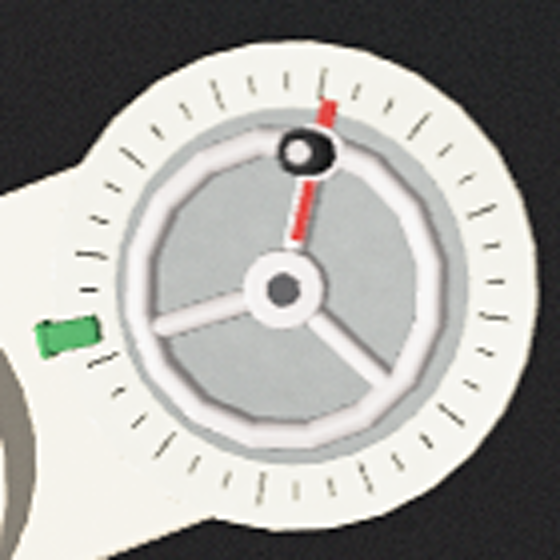

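View pics/sc.png

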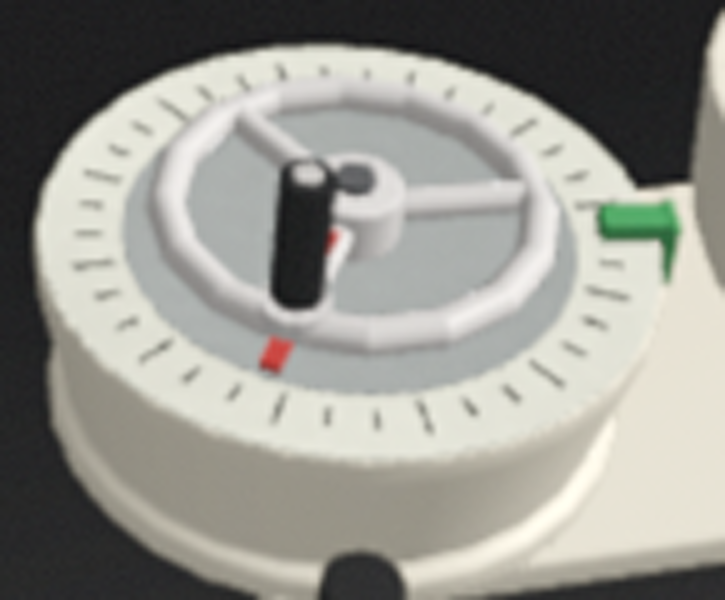

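```bash
python3 - <<'E'
from h import *
from plant import tcp_to_grasp
t=pickle.load(open('pics/top0.pkl','rb'));s=pickle.load(open('pics/scene0.pkl','rb'))
hub,e1=tri(t,(280.5,277.5),s,(376,216));tip,e2=tri(t,(284.8,242.7),s,(366.6,215));clip,e3=tri(t,(226.9,289),s,(432.4,224.2))
print(tcp_to_grasp,hub,e1,tip,e2,clip,e3)
print(np.linalg.norm((tip-hub)[:2]),np.linalg.norm((clip-hub)[:2]))
a=lambda v:np.degrees(np.arctan2(v[1],v[0]))
print('ang',a(tip-hub),a(clip-hub))
cap,e=tri(t,(270.5,173.5),s,(377,299));print('cap',cap,e)
print('bottle base?',plane(t,270.5,173.5,.13), 'tap',plane(t,406,249,.07),'clip@z',plane(t,226.9,289,.12))
E
```

```text
-0.0188 [ 0.50883042 -0.03081468  0.12763205] 7.830572849795917e-05 [ 0.57350252 -0.04411155  0.18058686] 0.0005849829693077026 [0.48185885 0.0755379  0.1049262 ] 0.00014746689077111606
0.0660249000808471 0.10971935592034565
ang -11.618358271094328 104.23049258910312
cap [ 0.70328547 -0.00518962  0.12111358] 0.0006524374032294498
bottle base? [ 0.70190231 -0.00706524  0.13      ] tap [ 0.56773619 -0.26962511  0.07      ] clip@z [0.48344964 0.07157565 0.12      ]
```

Emit:
drive_tool(deltas=[{"grip": 0, "rz": -0.145}, {"grip": 0, "rz": -0.145}, {"grip": 0, "rz": -0.145}, {"grip": 0, "rz": -0.145}, {"grip": 0, "rz": -0.145}, {"grip": 0, "rz": -0.145}, {"grip": 0, "rz": -0.145}, {"grip": 0, "rz": -0.145}], newtons=40)

```text
validation failed for argument at $.de...
```

```bash
cat > st.py <<'E'
from plant import *
import numpy as np
from scipy.spatial.transform import Rotation as R
o=observe();q=o['eef_rot'];M=R.from_quat([q[1],q[2],q[3],q[0]]).as_matrix()
print(o['time'],o['tcp_pos'].round(4),'xaz',np.arctan2(M[1,0],M[0,0]).round(4),'z',M[:,2].round(3),o['finger_gap'],np.round(o['ft_force'],1),np.round(o['joint_positions'],2))
import sys
if len(sys.argv)>3:
    d=np.array([float(v) for v in sys.argv[1:4]])-o['tcp_pos'];print('delta cm in tool',(M.T@d*100).round(2))
E
python3 st.py .5735 -.044 .219
```

```text
0.1 [ 0.1819 -0.7014  0.2179] xaz -1.3169 z [-0.     0.001 -1.   ] 0.9975939338662575 [ 0.4 -0.1  0.1] [ 1.24  0.6  -0.    1.6   0.    0.94 -0.08]
delta cm in tool [-5.379e+01 -5.441e+01 -5.000e-02]
```

Emit:
drive_tool(deltas=[{"grip": 0.0, "x": 0.0, "y": 0.0, "z": 0.0, "rx": 0.0, "ry": 0.0, "rz": -0.145}, {"grip": 0.0, "x": 0.0, "y": 0.0, "z": 0.0, "rx": 0.0, "ry": 0.0, "rz": -0.145}, {"grip": 0.0, "x": 0.0, "y": 0.0, "z": 0.0, "rx": 0.0, "ry": 0.0, "rz": -0.145}, {"grip": 0.0, "x": 0.0, "y": 0.0, "z": 0.0, "rx": 0.0, "ry": 0.0, "rz": -0.145}, {"grip": 0.0, "x": 0.0, "y": 0.0, "z": 0.0, "rx": 0.0, "ry": 0.0, "rz": -0.145}, {"grip": 0.0, "x": 0.0, "y": 0.0, "z": 0.0, "rx": 0.0, "ry": 0.0, "rz": -0.145}, {"grip": 0.0, "x": 0.0, "y": 0.0, "z": 0.0, "rx": 0.0, "ry": 0.0, "rz": -0.145}, {"grip": 0.0, "x": 0.0, "y": 0.0, "z": 0.0, "rx": 0.0, "ry": 0.0, "rz": -0.145}], newtons=40)

```text
time: 0.9
tcp_pos: [0.1819, -0.7015, 0.2181]
eef_rot: [-0.0, 0.997, -0.075, -0.0]
ft_force: [-0.7, 0.5, -0.2]
finger_gap: 1.002
```

```bash
python3 st.py .5735 -.044 .219
```

```text
0.9 [ 0.1819 -0.7015  0.2181] xaz -0.151 z [-0.     0.001 -1.   ] 1.0022067325819237 [-0.7  0.5 -0.2] [ 1.43  0.62 -0.32  1.59  0.22  0.98  0.89]
delta cm in tool [ 2.883e+01 -7.090e+01 -5.000e-02]
```

Emit:
drive_tool(deltas=[{"grip": 0.0, "x": 0.0, "y": 0.0, "z": 0.0, "rx": 0.0, "ry": 0.0, "rz": -0.149}, {"grip": 0.0, "x": 2.4, "y": -4.0, "z": 0.0, "rx": 0.0, "ry": 0.0, "rz": 0.0}, {"grip": 0.0, "x": 2.4, "y": -4.0, "z": 0.0, "rx": 0.0, "ry": 0.0, "rz": 0.0}, {"grip": 0.0, "x": 2.4, "y": -4.0, "z": 0.0, "rx": 0.0, "ry": 0.0, "rz": 0.0}, {"grip": 0.0, "x": 2.4, "y": -4.0, "z": 0.0, "rx": 0.0, "ry": 0.0, "rz": 0.0}, {"grip": 0.0, "x": 2.4, "y": -4.0, "z": 0.0, "rx": 0.0, "ry": 0.0, "rz": 0.0}, {"grip": 0.0, "x": 2.4, "y": -4.0, "z": 0.0, "rx": 0.0, "ry": 0.0, "rz": 0.0}, {"grip": 0.0, "x": 2.4, "y": -4.0, "z": 0.0, "rx": 0.0, "ry": 0.0, "rz": 0.0}])

```text
time: 1.7
tcp_pos: [0.3527, -0.4214, 0.2185]
eef_rot: [-0.0, 1.0, -0.004, -0.0]
ft_force: [1.5, 0.3, -0.3]
finger_gap: 1.0
```

```bash
python3 st.py .5735 -.044 .219
```

```text
1.7 [ 0.3527 -0.4214  0.2185] xaz -0.0082 z [-0.  0. -1.] 1.0003425633820746 [ 1.5  0.3 -0.3] [ 1.07  0.42 -0.41  1.99  0.23  0.78  0.52]
delta cm in tool [ 21.77 -37.92  -0.05]
```

Emit:
drive_tool(deltas=[{"grip": 0.0, "x": 2.3, "y": -4.0, "z": 0.0, "rx": 0.0, "ry": 0.0, "rz": -0.008}, {"grip": 0.0, "x": 2.3, "y": -4.0, "z": 0.0, "rx": 0.0, "ry": 0.0, "rz": 0.0}, {"grip": 0.0, "x": 2.3, "y": -4.0, "z": 0.0, "rx": 0.0, "ry": 0.0, "rz": 0.0}, {"grip": 0.0, "x": 2.3, "y": -4.0, "z": 0.0, "rx": 0.0, "ry": 0.0, "rz": 0.0}, {"grip": 0.0, "x": 2.3, "y": -4.0, "z": 0.0, "rx": 0.0, "ry": 0.0, "rz": 0.0}, {"grip": 0.0, "x": 2.3, "y": -4.0, "z": 0.0, "rx": 0.0, "ry": 0.0, "rz": 0.0}, {"grip": 0.0, "x": 2.3, "y": -4.0, "z": 0.0, "rx": 0.0, "ry": 0.0, "rz": 0.0}, {"grip": 0.0, "x": 2.3, "y": -4.0, "z": 0.0, "rx": 0.0, "ry": 0.0, "rz": 0.0}])

```text
time: 2.5
tcp_pos: [0.5371, -0.1017, 0.2185]
eef_rot: [0.0, 1.0, -0.0, -0.0]
ft_force: [-0.0, -0.6, -0.9]
finger_gap: 1.0
```

```bash
python3 st.py .5735 -.044 .219
```

```text
2.5 [ 0.5371 -0.1017  0.2185] xaz -0.0002 z [-0. -0. -1.] 1.0004650200229948 [-0.  -0.6 -0.9] [ 0.41  0.42 -0.45  1.99  0.25  0.79 -0.19]
delta cm in tool [ 3.64 -5.77 -0.06]
```

Emit:
drive_tool(deltas=[{"grip": 0.0, "x": 1.8, "y": -2.9, "z": 0.0, "rx": 0.0, "ry": 0.0, "rz": 0.0}, {"grip": 0.0, "x": 1.8, "y": -2.9, "z": 0.0, "rx": 0.0, "ry": 0.0, "rz": 0.0}, {"grip": 0.0, "x": 0.0, "y": 0.0, "z": 0.0, "rx": 0.0, "ry": 0.0, "rz": 0.0}])

```text
time: 2.8
tcp_pos: [0.5746, -0.0401, 0.2186]
eef_rot: [-0.001, 1.0, 0.003, 0.001]
ft_force: [-0.2, -0.2, 0.6]
finger_gap: 0.997
```

```bash
python3 st.py .5735 -.044 .139; python3 - <<'E'
from plant import *
from h import *
w=snapshot('wrist');s=snapshot('scene')
cv2.imwrite('pics/w1.png',w['pixels'][:,:,::-1]);cv2.imwrite('pics/s1.png',s['pixels'][:,:,::-1])
pickle.dump(w,open('pics/w1.pkl','wb'));print(proj(w,[[.5735,-.044,.18],[.509,-.031,.128]]))
E
```

```text
2.8 [ 0.5746 -0.0401  0.2186] xaz 0.0061 z [ 0.001  0.003 -1.   ] 0.9968189022641388 [-0.2 -0.2  0.6] [ 0.29  0.45 -0.45  1.93  0.26  0.82 -0.29]
delta cm in tool [-0.12  0.41  7.95]
[[315.57425336 288.5188865 ]
 [219.67935383 239.19043116]]
```

View pics/w1.png

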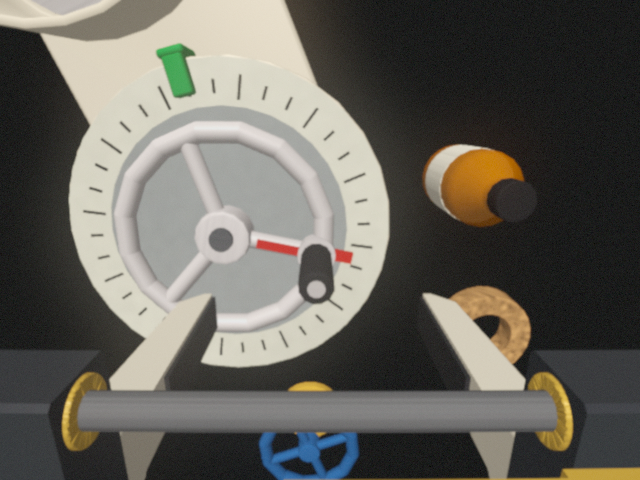

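View pics/s1.png

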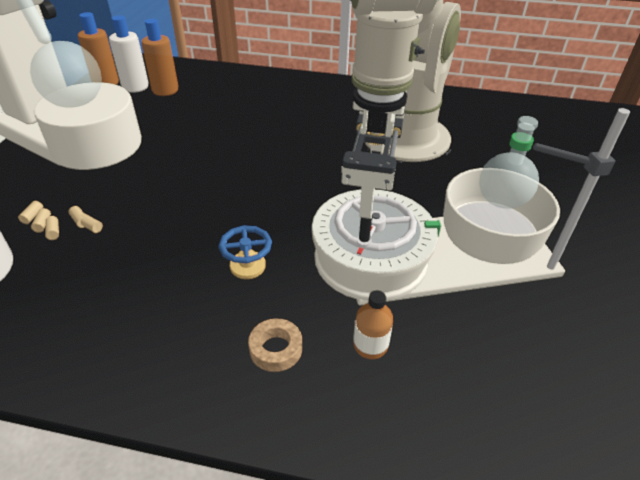

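The wrist view shows the handle top at (316,289), and I predicted (315.6,288.5), so the position agrees. The bottle (480,185) is clear of the fingers. I'll descend and grip.

Emit:
drive_tool(deltas=[{"grip": 0.0, "x": -0.1, "y": 0.4, "z": 1.5, "rx": 0.0, "ry": 0.0, "rz": 0.0}, {"grip": 0.0, "x": 0.0, "y": 0.0, "z": 2.5, "rx": 0.0, "ry": 0.0, "rz": 0.0}, {"grip": 0.0, "x": 0.0, "y": 0.0, "z": 2.5, "rx": 0.0, "ry": 0.0, "rz": 0.0}, {"grip": 0.0, "x": 0.0, "y": 0.0, "z": 1.5, "rx": 0.0, "ry": 0.0, "rz": 0.0}, {"grip": 0.0, "x": 0.0, "y": 0.0, "z": 0.0, "rx": 0.0, "ry": 0.0, "rz": 0.0}])

```text
time: 3.4
tcp_pos: [0.5695, -0.0511, 0.1367]
eef_rot: [0.0, 1.0, -0.001, -0.002]
ft_force: [-0.2, 0.7, -0.1]
finger_gap: 1.001
```

```bash
python3 st.py .5735 -.044 .139
```

```text
3.4 [ 0.5695 -0.0511  0.1367] xaz -0.0019 z [-0.004 -0.001 -1.   ] 1.0010181404941523 [-0.2  0.7 -0.1] [ 0.26  0.55 -0.4   2.01  0.34  0.65 -0.36]
delta cm in tool [ 0.39 -0.71 -0.24]
```

Emit:
drive_tool(deltas=[{"grip": 0.0, "x": 0.0, "y": 0.0, "z": 0.0, "rx": 0.0, "ry": 0.0, "rz": 0.0}, {"grip": 0.0, "x": 0.0, "y": 0.0, "z": 0.0, "rx": 0.0, "ry": 0.0, "rz": 0.0}])

```text
time: 3.6
tcp_pos: [0.5719, -0.0499, 0.1396]
eef_rot: [0.0, 1.0, -0.0, 0.001]
ft_force: [-0.1, 0.2, 0.4]
finger_gap: 0.997
```

```bash
python3 st.py .5735 -.044 .139
```

```text
3.6 [ 0.5719 -0.0499  0.1396] xaz -0.0009 z [ 0.001 -0.    -1.   ] 0.9971051409861194 [-0.1  0.2  0.4] [ 0.26  0.55 -0.4   2.01  0.34  0.65 -0.36]
delta cm in tool [ 0.16 -0.59  0.06]
```

Emit:
drive_tool(deltas=[{"grip": 0.0, "x": 0.2, "y": -0.6, "z": 0.0, "rx": 0.0, "ry": 0.0, "rz": 0.0}, {"grip": 0.5, "x": 0.0, "y": 0.0, "z": 0.0, "rx": 0.0, "ry": 0.0, "rz": 0.0}, {"grip": 1.0, "x": 0.0, "y": 0.0, "z": 0.0, "rx": 0.0, "ry": 0.0, "rz": 0.0}, {"grip": 1.0, "x": 0.0, "y": 0.0, "z": 0.0, "rx": 0.0, "ry": 0.0, "rz": 0.0}, {"grip": 1.0, "x": 0.0, "y": 0.0, "z": 0.0, "rx": 0.0, "ry": 0.0, "rz": 0.0}, {"grip": 1.0, "x": 0.0, "y": 0.0, "z": 0.0, "rx": 0.0, "ry": 0.0, "rz": 0.0}], newtons=40)

```text
time: 4.2
tcp_pos: [0.5735, -0.0434, 0.1386]
eef_rot: [0.0, 1.0, -0.0, -0.0]
ft_force: [-0.8, 0.2, -0.2]
finger_gap: 0.622
```

```bash
python3 st.py .5735 -.044 .139
```

```text
4.2 [ 0.5735 -0.0434  0.1386] xaz -0.0001 z [-0. -0. -1.] 0.6220632018004412 [-0.8  0.2 -0.2] [ 0.25  0.55 -0.4   2.    0.34  0.65 -0.37]
delta cm in tool [-0.    0.06 -0.04]
```

Emit:
drive_tool(deltas=[{"grip": 1.0, "x": 0.0, "y": 0.0, "z": 0.0, "rx": 0.0, "ry": 0.0, "rz": 0.0}, {"grip": 1.0, "x": 0.0, "y": 0.0, "z": 0.0, "rx": 0.0, "ry": 0.0, "rz": 0.0}, {"grip": 1.0, "x": 0.0, "y": 0.0, "z": 0.0, "rx": 0.0, "ry": 0.0, "rz": 0.0}, {"grip": 1.0, "x": 0.0, "y": 0.0, "z": 0.0, "rx": 0.0, "ry": 0.0, "rz": 0.0}, {"grip": 1.0, "x": 0.0, "y": 0.0, "z": 0.0, "rx": 0.0, "ry": 0.0, "rz": 0.0}, {"grip": 1.0, "x": 0.0, "y": 0.0, "z": 0.0, "rx": 0.0, "ry": 0.0, "rz": 0.0}])

```text
time: 4.8
tcp_pos: [0.5741, -0.0433, 0.1386]
eef_rot: [-0.0, 1.0, 0.0, 0.0]
ft_force: [3.4, -0.0, -1.1]
finger_gap: 0.219
```

```bash
python3 st.py .5735 -.044 .139; python3 - <<'E'
import numpy as np
c=np.array([.509,-.031]);r=.065;a0=-11.6
P=lambda k:c+r*np.array([np.cos(np.radians(a0-k*244/28)),np.sin(np.radians(a0-k*244/28))])
for k in range(28):
    d=P(k+1)-P(k);print(k+1,'x %.2f y %.2f'%(d[0]*100,-d[1]*100),P(k+1).round(4))
E
```

```text
4.8 [ 0.5741 -0.0433  0.1386] xaz 0.0 z [ 0.001  0.    -1.   ] 0.21921692871992815 [ 3.4 -0.  -1.1] [ 0.25  0.55 -0.4   2.    0.34  0.65 -0.37]
delta cm in tool [-0.06  0.07 -0.04]
1 x -0.27 y 0.95 [ 0.57   -0.0536]
2 x -0.41 y 0.90 [ 0.5658 -0.0625]
3 x -0.54 y 0.82 [ 0.5604 -0.0708]
4 x -0.66 y 0.73 [ 0.5538 -0.0781]
5 x -0.77 y 0.62 [ 0.5461 -0.0844]
6 x -0.85 y 0.50 [ 0.5376 -0.0894]
7 x -0.92 y 0.37 [ 0.5284 -0.093 ]
8 x -0.96 y 0.22 [ 0.5188 -0.0953]
9 x -0.98 y 0.07 [ 0.509 -0.096]
10 x -0.98 y -0.08 [ 0.4991 -0.0952]
11 x -0.96 y -0.22 [ 0.4895 -0.093 ]
12 x -0.92 y -0.37 [ 0.4803 -0.0893]
13 x -0.85 y -0.50 [ 0.4718 -0.0843]
14 x -0.76 y -0.62 [ 0.4642 -0.0781]
15 x -0.66 y -0.73 [ 0.4576 -0.0707]
16 x -0.54 y -0.83 [ 0.4521 -0.0625]
17 x -0.41 y -0.90 [ 0.448  -0.0535]
18 x -0.27 y -0.95 [ 0.4453 -0.044 ]
19 x -0.12 y -0.98 [ 0.4441 -0.0342]
20 x 0.03 y -0.99 [ 0.4443 -0.0243]
21 x 0.18 y -0.97 [ 0.4461 -0.0146]
22 x 0.32 y -0.93 [ 0.4493 -0.0053]
23 x 0.46 y -0.87 [0.4539 0.0035]
24 x 0.59 y -0.80 [0.4598 0.0114]
25 x 0.70 y -0.70 [0.4667 0.0184]
26 x 0.80 y -0.58 [0.4747 0.0242]
27 x 0.88 y -0.46 [0.4835 0.0288]
28 x 0.94 y -0.32 [0.4928 0.032 ]
```

Gap 0.219 is about 20.4 mm, so the fingers hold the handle. I'll lead it round.

Emit:
drive_tool(deltas=[{"grip": 1.0, "x": -0.27, "y": 0.95, "z": 0.0, "rx": 0.0, "ry": 0.0, "rz": 0.0}, {"grip": 1.0, "x": -0.41, "y": 0.9, "z": 0.0, "rx": 0.0, "ry": 0.0, "rz": 0.0}, {"grip": 1.0, "x": -0.54, "y": 0.82, "z": 0.0, "rx": 0.0, "ry": 0.0, "rz": 0.0}, {"grip": 1.0, "x": -0.66, "y": 0.73, "z": 0.0, "rx": 0.0, "ry": 0.0, "rz": 0.0}])

```text
time: 5.2
tcp_pos: [0.5559, -0.077, 0.1387]
eef_rot: [-0.001, 1.0, 0.0, 0.001]
ft_force: [4.7, 2.3, -3.5]
finger_gap: 0.219
```

```bash
python3 st.py .5538 -.0781 .139
```

```text
5.2 [ 0.5559 -0.077   0.1387] xaz 0.0006 z [ 0.002  0.001 -1.   ] 0.2191990923218686 [ 4.7  2.3 -3.5] [ 0.32  0.54 -0.4   2.03  0.34  0.63 -0.31]
delta cm in tool [-0.21  0.11 -0.03]
```

Forces are about 5 N and it's tracking well.

Emit:
drive_tool(deltas=[{"grip": 1.0, "x": -0.77, "y": 0.62, "z": 0.0, "rx": 0.0, "ry": 0.0, "rz": 0.0}, {"grip": 1.0, "x": -0.85, "y": 0.5, "z": 0.0, "rx": 0.0, "ry": 0.0, "rz": 0.0}, {"grip": 1.0, "x": -0.92, "y": 0.37, "z": 0.0, "rx": 0.0, "ry": 0.0, "rz": 0.0}, {"grip": 1.0, "x": -0.96, "y": 0.22, "z": 0.0, "rx": 0.0, "ry": 0.0, "rz": 0.0}, {"grip": 1.0, "x": -0.98, "y": 0.07, "z": 0.0, "rx": 0.0, "ry": 0.0, "rz": 0.0}, {"grip": 1.0, "x": -0.98, "y": -0.08, "z": 0.0, "rx": 0.0, "ry": 0.0, "rz": 0.0}])

```text
time: 5.8
tcp_pos: [0.5002, -0.0948, 0.1386]
eef_rot: [0.0, 1.0, -0.0, 0.001]
ft_force: [3.8, -0.6, -4.8]
finger_gap: 0.218
```

```bash
python3 st.py .4991 -.0952 .139
```

```text
5.8 [ 0.5002 -0.0948  0.1386] xaz -0.0005 z [ 0.001 -0.    -1.   ] 0.21765459083452218 [ 3.8 -0.6 -4.8] [ 0.37  0.49 -0.4   2.15  0.35  0.57 -0.29]
delta cm in tool [-0.11  0.04 -0.04]
```

Emit:
drive_tool(deltas=[{"grip": 1.0, "x": -0.96, "y": -0.22, "z": 0.0, "rx": 0.0, "ry": 0.0, "rz": 0.0}, {"grip": 1.0, "x": -0.92, "y": -0.37, "z": 0.0, "rx": 0.0, "ry": 0.0, "rz": 0.0}, {"grip": 1.0, "x": -0.85, "y": -0.5, "z": 0.0, "rx": 0.0, "ry": 0.0, "rz": 0.0}, {"grip": 1.0, "x": -0.76, "y": -0.62, "z": 0.0, "rx": 0.0, "ry": 0.0, "rz": 0.0}, {"grip": 1.0, "x": -0.66, "y": -0.73, "z": 0.0, "rx": 0.0, "ry": 0.0, "rz": 0.0}, {"grip": 1.0, "x": -0.54, "y": -0.83, "z": 0.0, "rx": 0.0, "ry": 0.0, "rz": 0.0}])

```text
time: 6.4
tcp_pos: [0.4529, -0.061, 0.1386]
eef_rot: [-0.0, 1.0, 0.0, 0.0]
ft_force: [6.0, -2.5, -8.9]
finger_gap: 0.22
```

```bash
python3 st.py .4521 -.0625 .139
```

```text
6.4 [ 0.4529 -0.061   0.1386] xaz 0.0001 z [ 0.  0. -1.] 0.22029884609783745 [ 6.  -2.5 -8.9] [ 0.31  0.44 -0.4   2.26  0.35  0.5  -0.37]
delta cm in tool [-0.08  0.15 -0.04]
```

Emit:
drive_tool(deltas=[{"grip": 1.0, "x": -0.41, "y": -0.9, "z": 0.0, "rx": 0.0, "ry": 0.0, "rz": 0.0}, {"grip": 1.0, "x": -0.27, "y": -0.95, "z": 0.0, "rx": 0.0, "ry": 0.0, "rz": 0.0}, {"grip": 1.0, "x": -0.12, "y": -0.98, "z": 0.0, "rx": 0.0, "ry": 0.0, "rz": 0.0}, {"grip": 1.0, "x": 0.03, "y": -0.99, "z": 0.0, "rx": 0.0, "ry": 0.0, "rz": 0.0}, {"grip": 1.0, "x": 0.18, "y": -0.97, "z": 0.0, "rx": 0.0, "ry": 0.0, "rz": 0.0}, {"grip": 1.0, "x": 0.32, "y": -0.93, "z": 0.0, "rx": 0.0, "ry": 0.0, "rz": 0.0}])

```text
time: 7.0
tcp_pos: [0.4506, -0.0048, 0.1386]
eef_rot: [0.001, 1.0, -0.0, 0.0]
ft_force: [8.9, -8.5, -7.3]
finger_gap: 0.218
```

```bash
python3 st.py .4493 -.0053 .139; python3 - <<'E'
from plant import *
from h import *
s=snapshot('scene');cv2.imwrite('pics/s2.png',s['pixels'][:,:,::-1])
E
```

```text
7.0 [ 0.4506 -0.0048  0.1386] xaz -0.0004 z [ 0.    -0.001 -1.   ] 0.2180943147819194 [ 8.9 -8.5 -7.3] [ 0.18  0.43 -0.4   2.27  0.35  0.5  -0.49]
delta cm in tool [-0.13  0.05 -0.04]
```

View pics/s2.png

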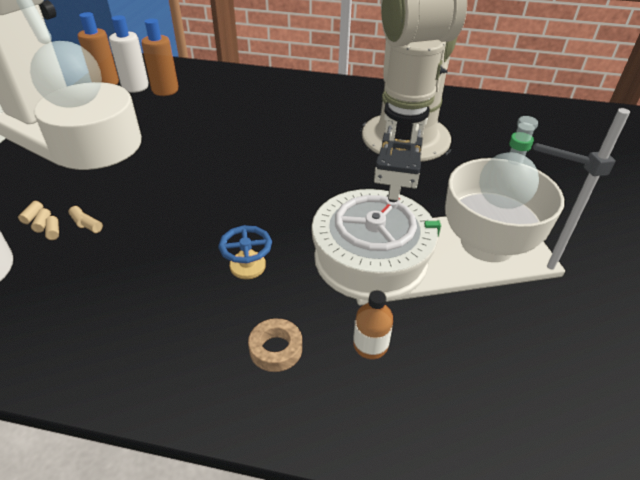

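The pointer follows the handle, the bath is rising, and the bystanders haven't moved. Now the last six rows.

Emit:
drive_tool(deltas=[{"grip": 1.0, "x": 0.46, "y": -0.87, "z": 0.0, "rx": 0.0, "ry": 0.0, "rz": 0.0}, {"grip": 1.0, "x": 0.59, "y": -0.8, "z": 0.0, "rx": 0.0, "ry": 0.0, "rz": 0.0}, {"grip": 1.0, "x": 0.7, "y": -0.7, "z": 0.0, "rx": 0.0, "ry": 0.0, "rz": 0.0}, {"grip": 1.0, "x": 0.8, "y": -0.58, "z": 0.0, "rx": 0.0, "ry": 0.0, "rz": 0.0}, {"grip": 1.0, "x": 0.88, "y": -0.46, "z": 0.0, "rx": 0.0, "ry": 0.0, "rz": 0.0}, {"grip": 1.0, "x": 0.94, "y": -0.32, "z": 0.0, "rx": 0.0, "ry": 0.0, "rz": 0.0}, {"grip": 1.0, "x": 0.0, "y": 0.0, "z": 0.0, "rx": 0.0, "ry": 0.0, "rz": 0.0}])

```text
time: 7.75
tcp_pos: [0.4936, 0.0323, 0.1386]
eef_rot: [0.001, 1.0, -0.0, -0.001]
ft_force: [3.4, -5.4, -0.1]
finger_gap: 0.222
```

```bash
python3 st.py .4928 .032 .139; python3 - <<'E'
from plant import *
from h import *
for n in('top','scene'):
    s=snapshot(n);cv2.imwrite(f'pics/{n}3.png',s['pixels'][:,:,::-1])
    r=(205,345,210,350) if n=='top' else (170,290,320,465)
    cv2.imwrite(f'pics/{n}3c.png',cv2.resize(s['pixels'][r[0]:r[1],r[2]:r[3]],None,fx=4,fy=4,interpolation=2)[:,:,::-1])
E
```

```text
7.75 [0.4936 0.0323 0.1386] xaz -0.0002 z [-0.002 -0.002 -1.   ] 0.22163818083479714 [ 3.4 -5.4 -0.1] [ 0.1   0.47 -0.39  2.18  0.34  0.55 -0.54]
delta cm in tool [-0.08  0.03 -0.04]
```

View pics/top3c.png

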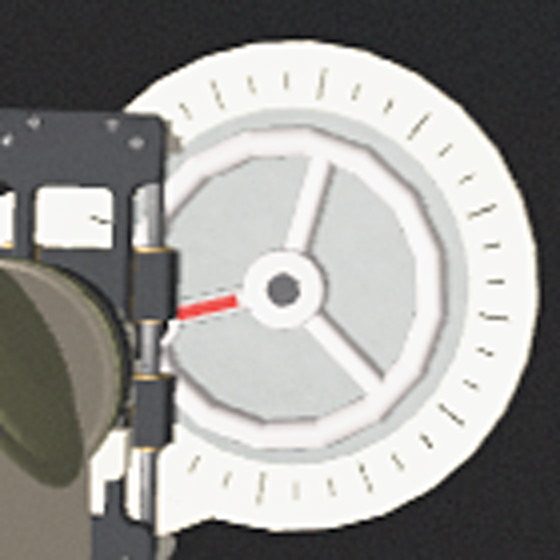

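View pics/scene3c.png

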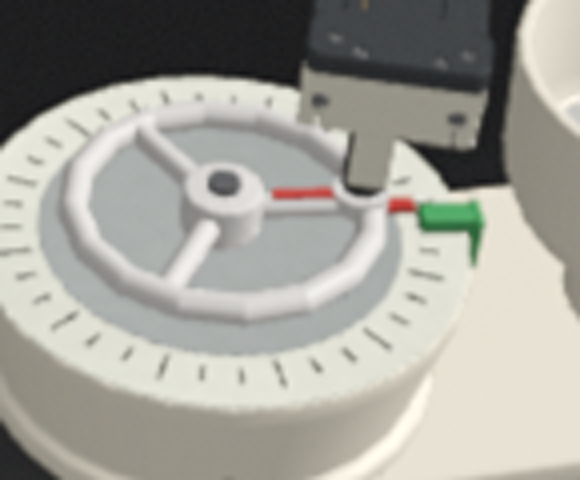

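The red pointer runs straight into the green clip at (450,215) in the scene crop. I'll release and lift.

Emit:
drive_tool(deltas=[{"grip": 0.3, "x": 0.0, "y": 0.0, "z": 0.0, "rx": 0.0, "ry": 0.0, "rz": 0.0}, {"grip": 0.3, "x": 0.0, "y": 0.0, "z": 0.0, "rx": 0.0, "ry": 0.0, "rz": 0.0}, {"grip": 0.3, "x": 0.0, "y": 0.0, "z": 0.0, "rx": 0.0, "ry": 0.0, "rz": 0.0}, {"grip": 0.3, "x": 0.0, "y": 0.0, "z": 0.0, "rx": 0.0, "ry": 0.0, "rz": 0.0}, {"grip": 0.3, "x": 0.0, "y": 0.0, "z": 0.0, "rx": 0.0, "ry": 0.0, "rz": 0.0}, {"grip": 0.3, "x": 0.0, "y": 0.0, "z": 0.0, "rx": 0.0, "ry": 0.0, "rz": 0.0}, {"grip": 0.3, "x": 0.0, "y": 0.0, "z": 0.0, "rx": 0.0, "ry": 0.0, "rz": 0.0}, {"grip": 0.3, "x": 0.0, "y": 0.0, "z": 0.0, "rx": 0.0, "ry": 0.0, "rz": 0.0}])

```text
time: 8.65
tcp_pos: [0.4942, 0.0329, 0.1386]
eef_rot: [0.0, 1.0, -0.0, -0.0]
ft_force: [0.1, 0.7, 0.0]
finger_gap: 0.7
```

```bash
python3 st.py .4936 .0323 .139
```

```text
8.65 [0.4942 0.0329 0.1386] xaz -0.0 z [-0. -0. -1.] 0.7002956256453946 [0.1 0.7 0. ] [ 0.11  0.47 -0.39  2.18  0.34  0.55 -0.54]
delta cm in tool [-0.06  0.06 -0.04]
```

Next: straight up, then off to the right (world −y), clear of the bath.

Emit:
drive_tool(deltas=[{"grip": 0.3, "x": 0.0, "y": 0.0, "z": -2.0, "rx": 0.0, "ry": 0.0, "rz": 0.0}, {"grip": 0.3, "x": 0.0, "y": 0.0, "z": -4.0, "rx": 0.0, "ry": 0.0, "rz": 0.0}, {"grip": 0.3, "x": 0.0, "y": 0.0, "z": -4.0, "rx": 0.0, "ry": 0.0, "rz": 0.0}, {"grip": 0.3, "x": 0.0, "y": 4.0, "z": -2.0, "rx": 0.0, "ry": 0.0, "rz": 0.0}, {"grip": 0.3, "x": 0.0, "y": 4.0, "z": 0.0, "rx": 0.0, "ry": 0.0, "rz": 0.0}, {"grip": 0.3, "x": 0.0, "y": 4.0, "z": 0.0, "rx": 0.0, "ry": 0.0, "rz": 0.0}, {"grip": 0.3, "x": 0.0, "y": 4.0, "z": 0.0, "rx": 0.0, "ry": 0.0, "rz": 0.0}, {"grip": 0.3, "x": 0.0, "y": 4.0, "z": 0.0, "rx": 0.0, "ry": 0.0, "rz": 0.0}])

```text
time: 9.45
tcp_pos: [0.494, -0.1688, 0.2588]
eef_rot: [0.0, 1.0, 0.0, 0.0]
ft_force: [0.9, -0.5, 0.4]
finger_gap: 0.701
```

Emit:
drive_tool(deltas=[{"grip": 0.3, "x": 0.0, "y": 4.0, "z": 0.0, "rx": 0.0, "ry": 0.0, "rz": 0.0}, {"grip": 0.3, "x": 0.0, "y": 4.0, "z": 0.0, "rx": 0.0, "ry": 0.0, "rz": 0.0}, {"grip": 0.3, "x": 0.0, "y": 2.0, "z": 0.0, "rx": 0.0, "ry": 0.0, "rz": 0.0}, {"grip": 0.3, "x": 0.0, "y": 0.0, "z": 0.0, "rx": 0.0, "ry": 0.0, "rz": 0.0}, {"grip": 0.3, "x": 0.0, "y": 0.0, "z": 0.0, "rx": 0.0, "ry": 0.0, "rz": 0.0}])

```text
time: 9.95
tcp_pos: [0.4941, -0.2667, 0.2584]
eef_rot: [-0.0, 1.0, -0.0, -0.0]
ft_force: [0.3, 0.5, 0.2]
finger_gap: 0.699
```

```bash
python3 st.py; python3 - <<'E'
from plant import *
from h import *
for n in('top','scene'):
    s=snapshot(n);pickle.dump(s,open(f'pics/{n}4.pkl','wb'));cv2.imwrite(f'pics/{n}4.png',s['pixels'][:,:,::-1])
E
```

```text
9.95 [ 0.4941 -0.2667  0.2584] xaz -0.0005 z [-0.     0.001 -1.   ] 0.6991707201719631 [0.3 0.5 0.2] [ 0.69  0.38 -0.4   1.92  0.19  0.88  0.19]
```

View pics/top4.png

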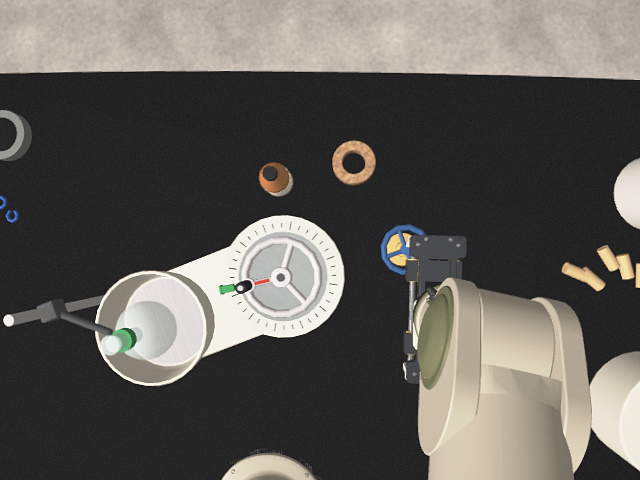

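View pics/scene4.png

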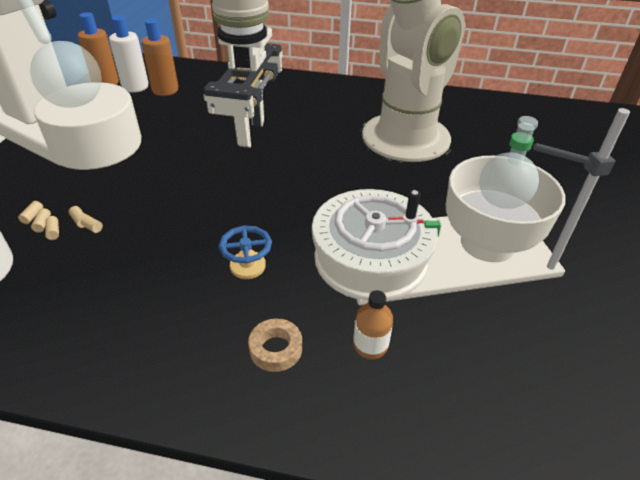

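The handle stands at the clip: top view (244,287) beside the clip at (226,289), scene view (412,204). The bottle (275,178) and tap (406,249) haven't moved, and the arm is clear, with the gripper well above the tap. I'll check the angle numerically and then hand in.

```bash
python3 - <<'E'
from h import *
t=pickle.load(open('pics/top4.pkl','rb'));s=pickle.load(open('pics/scene4.pkl','rb'))
# grey cap spot on top of handle, expected pixel vs seen blob
for d,r in((t,(275,300,230,256)),(s,(185,222,404,422))):
    im=d['pixels'][r[0]:r[1],r[2]:r[3]];m=(im.max(2)<60).astype(np.uint8)
    k,l,st,c=cv2.connectedComponentsWithStats(m)
    print([(c[i]+[r[2],r[0]]).round(1) .tolist()+st[i].tolist() for i in range(1,k) if st[i,4]>8])
hub=np.array([.509,-.031]);clip=np.array([.482,.0755])
u=(clip-hub)/np.linalg.norm(clip-hub)
for nm,p in(('release tcp',[.494,.0326]),):
    v=np.array(p)-clip;print(nm,'x',v@u,'y',v@[-u[1],u[0]])
print(proj(t,[[.494,.0326,.178],[.494,.0326,.12]]),proj(s,[[.494,.0326,.178],[.494,.0326,.12]]))
for n,dd in(('t',t),('s',s)):
    pass
a=cv2.resize(t['pixels'][265:310,205:300],None,fx=8,fy=8,interpolation=2)[:,:,::-1];cv2.imwrite('pics/t4c.png',a)
E
```

```text
[[244.4, 286.0, 5, 6, 17, 13, 114]]
[[412.5, 199.0, 0, 0, 18, 34, 397]]
release tcp x -0.04453339241596757 y -0.0010894769045017363
[[240.13982911 286.93114807]
 [247.43231759 284.06807096]] [[414.81169834 194.31143998]
 [410.31804893 218.95836667]]
```

View pics/t4c.png

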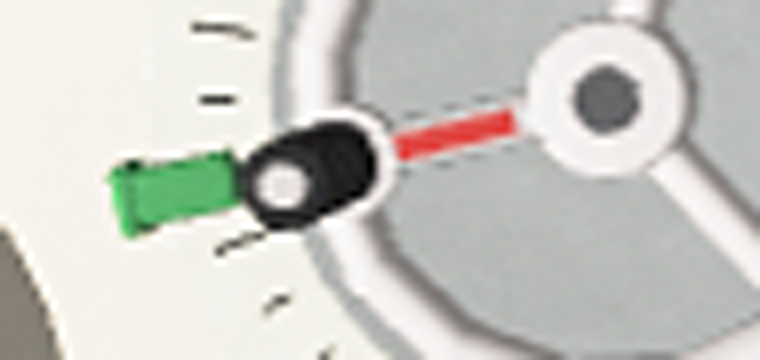

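The tip is seen at (240.3,288.1) against a predicted (240.1,286.9), so the handle is within about 2–3 mm of the line. Handing in.

```bash
python3 -c "
from plant import *
print(job_done());print(observe()['time'])"
```

```text
the job is handed in; nothing more can be done
None
the job is handed in; nothing more can be done
```

I gripped the black handle and led it about 244° clockwise in one hold. I stopped at the green clip, let go, lifted the arm and moved it clear, and handed the job in at about 10 s of the 38 s allowed.

**Handle position:** the release pose puts the handle's middle at about x = −0.045 m, y = −0.001 m in the clip's frame, against the 15 mm sideways limit. In the last top view the handle tip was about 1 pixel (about 2 mm) from where I expected it. The pointer and handle line up with the clip.

**Forces:** while cranking, the wrist force stayed under about 15 N at every reading. It was near zero at the end, with the gripper clear of everything.

**Bystanders:** the bottle and tap wheel look unmoved in the last pictures; I checked them by eye only. The bath rose as the handle turned.

**What went wrong:** the first move call was refused because its rows left out some fields. After the descent the tool was about 6 mm off sideways, and I corrected that before gripping.

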